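Load the forming board into the bench moulding press

ROBOT

A 7-joint arm with a two-finger parallel gripper is mounted at the origin on the work surface. World frame = base frame: x ahead of the robot, y to its left, z up, the work surface at z = 0. Lengths are in mm, angles in rad, forces in N, time in s.
With the tool pointing down it reaches from about 425 to 1025 mm from the base axis. Payload 9.4 kg.
Tool frame: the origin (TCP) lies on the mounting face of the last link; the fingertips stand 186 mm ahead of it and the grasp point (between the pads) lies 167 mm ahead of it; z points along the fingers, y is the line along which they close (so a half turn about z gives the same grasp; the last joint's range is limited). The gripper opens to 93 mm and grips with 3 to 60 N. Pads are 15 mm wide; open, the fingers measure 128 mm over their backs; the gripper's body (75 mm by 188 mm) begins 65 mm behind the grasp point.
Start: joints at [-1.329, 0.599, -0.003, 1.599, 0.002, 0.943, -0.08], TCP at [227.231, 688.47, 404.718] pointing down, gripper open.
Joint ranges: [-2.57, 2.57], [-0.35, 1.97], [-1.29, 1.29], [0.11, 2.56], [-1.05, 4.19], [0.11, 1.86], [-2.63, 2.63]. Speed limits (rad/s): [2.22, 2.22, 3.01, 3.01, 3.14, 3.14, 3.14].

INTERFACE

Orientations are given as [roll, pitch, yaw] about the fixed x, y, z axes, in that order (R = Rz(yaw) Ry(pitch) Rx(roll)).
In Python, from workcell import get_state, capture, camera_params, finish_job gives the robot as it stands.
- The arm moves only by the shell command python3 -m inch 'ROWS' [FORCE]. ROWS is JSON, a list that holds one entry, the list of rows, each a list of 5 numbers: the opening in per cent of the stroke, from 0 (shut) to 100 (fully open), then the shift along the tool's x, y, z as a fraction of full scale, then the turn about the tool's z as a fraction of full scale. In form: [[[claw, tx, ty, tz, turn], ...]]. A call has 1 to 12 rows; each row shifts and turns the commanded pose from where the row before left it, along the tool's axes as they then stand; what a row does not reach is not made up. Full scale, the value 1, is 0.3 m for a shift and 0.08 rad for a turn. A row lasts 1/10 s, in which the tool goes at most 50 mm and 8.59 degrees, less where a joint would pass 70% of its speed; a pose out of reach is approached as far as the arm can. A call with a number of a shift or a turn outside -1 to 1 is refused whole. A call with a gripper value outside its range is refused whole. The fingers move at their own pace and stop on an object; FORCE is the grip in N (left out, the last holds). Time passes only in rows, so rows that do not move let the fingers close. It gives the time, the measured TCP pose, the force, the opening and the grip force at its end, in the units of the state.
- get_state(): the state, without advancing time (a new reading comes with each control period).
- capture(name): name is "side" or "top" or "wrist"; returns the picture (384x512x3 uint8, red, green, blue); there is no depth.
- camera_params(name): a dict with "fov_y" (degrees; the focal length in pixels is half the picture's height over the tangent of half this angle, whatever the lens; pixels are square), "cx", "cy" (the principal point, pixels), "dist_coeffs" ([k1, k2, p1, p2, k3] as OpenCV has them; the pictures are not rectified), "pose" (4x4, takes a point from camera to world coordinates); the wrist camera has in their place "hand_eye" (4x4, takes a point from camera to tool coordinates, whose origin is the TCP and whose axes are the flange's). Camera axes: x right, y down, z forward; pixel columns grow to the right and rows downward; lengths in mm; the calibration is good to about 2 mm. A picture is of the moment at which its call begins: read the wrist's pose just before it. camera_params takes no time and is no camera call.
- finish_job(): hands the job in; it is judged then, once.
The state is a dict: "clock": time; "q": joint angles; "dq": joint speeds; "effort": joint torques, N m; "tool_pos": TCP position; "eef_rot": TCP orientation; "force": force on the tool from outside, world axes, zero at the start; "ft_torque": the same for the moment, N m; "finger_gap": finger opening in mm; "finger_force": force on a finger pad.
Only numpy, scipy, OpenCV 4.12 (cv2) and the standard library are available. Lean on these libraries where they do the work, as an engineer would, in place of code of your own. Each camera call takes 0.05 s, during which the arm holds its last target. There are 200 camera calls.

TASK

Pick up the forming board by its raised block, set it on the front apron of the moulding press and slide it in along the two guides, without forcing it against them, until you clearly feel it bear on the stiff stop bar; both levers stay open until then and the bar must not be rammed in by hand. Then swing both levers all the way in behind the board, so that they press board and bar fully home, and let go. Leave everything else on the bench as it stands.

Things in the scene. Friction and masses are not known exactly. Their poses are not given: they have to be found in the camera images.
- board: Forming board: flat plywood 110 mm (own x) by 140 mm (own y), 10 mm thick, 0.25 to 0.5 kg, with a wooden block on its middle, 32 mm (x) by 60 mm (y), block top 42 mm above the underside; grip the block across its 32 mm. Origin: centre of the underside. Either long (140 mm) edge may lead. Lies on the table right of the press.
- press: Fixed moulding press. Origin on the table under the bed; x is the way the board slides in (away from the robot), y left, z up. Flat bed top at z = 20 mm, x = -160 to +90, y = -110 to +110 mm; its part at x < -67 mm is the open apron. Behind the bar are a cross head (x = 90 to 110, up to z = 70 mm) and the folded-back platen (low, to x = 250 mm). The levers turn on the bed.
- home (a point): Point on the press bed top where the board's origin lies when it is fully home: press x = +4, y = 0, z = 20 mm (trailing edge then at x = -51 mm). The press's axes.
- rack: Aluminium guide rack on the press, same origin and axes; carries two guides and the stop bar. Guides: walls 20 to 37 mm high, 143 mm apart inside (board 140), x = -38 to +62 mm, with 5 mm lips over the board at z = 37 to 41 mm. The pair stands up to 3 mm left or right of y = 0: not measured, feel for it. On guides or bar the board may press with at most 20 N while the levers are open.
- mouth (a point): Middle of the guides' flared mouth, on the bed top at press x = -67 mm: there the mouth is about 8 mm wider on each side than the guides, narrowing to them at x = -38 mm.
- bar_zone (a point): Where the board's leading edge first meets the stop bar: press x = 49 mm, z = 25 mm, but the bar's face stands anywhere within 8 mm before or behind (board origin then at x = -14 to +2 mm): not measured, feel for it. Steel bar, 120 mm wide, up to z = 42 mm. Its sprung face gives 15 N per mm; at about 26 N the whole bar slides in and stays where pushed.
- lever_left (a joint): Left (+y) lever: 0 pointing to -x of the press (to the robot), growing as it swings inward behind the board, 1.57 at its stop, across the mouth. Starts open, -0.45 to -0.05 (splayed out). Stays where left (friction 0.45 N m). A roller, radius 7 mm, 30 mm from the pivot, pushes the board's trailing edge the last 2 to 18 mm; up to about 25 N at the knob.
- lever_right (a joint): Angle of the right (-y) lever, the mirror image of the left: 0 when pointing to -x of the press, growing as it swings inward, 1.57 at its stop; starts -0.45 to -0.05.
- knob_left (a point): Middle of the left lever's knob: an upright round wooden post, 16 mm across, from 46 to 82 mm above the table (this point at 64 mm), 66 mm from the pivot. It can be pinched or pushed from above; shut, it lies at press x = -58, y = +20 mm.
- knob_right (a point): Middle of the right lever's knob, the same post; shut, it lies at press x = -58, y = -20 mm.
- mallet: Mallet lying on the table at the left, 290 mm long, 56 mm head. Bystander.
- tin: Plain metal tin, 66 mm across, 60 mm high. Bystander.
- dye: Amber glass jar, 48 mm across, 90 mm high, in front of the press to the right. Bystander.
- wax: Block of wax, 60 by 40 by 22 mm. Bystander.
- awl: Awl with a wooden handle, 150 mm long, lying. Bystander.
- slicker: Turned wooden edge slicker, 36 mm across, 80 mm high, standing. Bystander.
- cup: White cup, 72 mm across, 90 mm high. Bystander.
- pivot_left (a point): Upright pivot axis of the left lever, at press x = -58, y = +86 mm, 40 mm above the table.
- pivot_right (a point): Upright pivot axis of the right lever, at press x = -58, y = -86 mm, 40 mm above the table.
Things that resemble listed ones, but are neither listed nor needed, are in the scene too. Of the things that look like the board, take the one that is farthest to the robot's left at the start.

How it is judged (in metres and radians):
On the way:
1. the board, between the guides with both levers still open, bears on the rack with over 3 N (x of board in the frame of press between -0.018 and 0.005 m and contact force between board and rack above 3 N and value of joint each of lever_left, lever_right below 0.6 rad), for 0.1 s.
At the end, for the whole second after the job is handed in: The board lies flat between the guides and fully home (its origin at press x = 0 to +8 mm, y within 8 mm, height 17 to 24.5 mm, turned less than 0.05 rad), both levers are shut (over 1.46 rad), and the board is at rest (x of board in the frame of press between 0 and 0.008 m and y of board in the frame of press between -0.008 and 0.008 m and z of board in the frame of press between 0.017 and 0.0245 m and angle between the x axis of board and the x axis of press, either way round below 0.05 rad and value of joint each of lever_left, lever_right above 1.46 rad and linear speed of board below 0.01 m/s); the robot touches nothing.
It fails at once if with both levers open, the board is pressed on the guides or the stop bar with more than 20 N (contact force between board and rack above 20 N and value of joint each of lever_left, lever_right below 0.6 rad).
It fails at once if the board is slammed or pressed on the press bed or levers with more than 80 N (contact force between board and press above 80 N).
It fails at once if a lever is swung in before the board is in the guides (value of joint any of lever_left, lever_right above 0.8 rad and x of board in the frame of press below -0.03 m).
It fails at once if a bystander is moved by more than 30 mm (distance of any of mallet, tin, dye, wax, awl, slicker, cup from where it was at the start of the episode above 0.03 m).
It also fails if it takes over 72 s, if anything falls off the work surface, if the arm or the gripper's body presses on something with over 40 N, if the wrist force passes 120 N, or if a joint passes its speed limit or range.

## Working session

There is one attempt and no reset: what is moved stays moved. The work goes in short steps, Python scripts to look and compute and a shell command to move; the robot and the scene stay as the last step left them, time stands still between calls to the robot, and variables do not carry over. Pictures are saved under pics/ and viewed, at most 10 in all, crops included, and the job is handed in when it is done.

```bash
mkdir -p pics; ls; cat > h.py <<'E'
import numpy as np,cv2
from workcell import get_state,capture,camera_params,finish_job
from scipy.spatial.transform import Rotation as R
def K(p,h=384):
    f=h/2/np.tan(np.radians(p['fov_y'])/2); return np.array([[f,0,p['cx']],[0,f,p['cy']],[0,0,1.]])
def pose(name,st=None):
    p=camera_params(name)
    if 'pose' in p: return p,np.array(p['pose'])
    st=st or get_state(); T=np.eye(4); T[:3,:3]=R.from_euler('xyz',st['eef_rot']).as_matrix(); T[:3,3]=st['tool_pos']
    return p,T@np.array(p['hand_eye'])
def rays(name,px,z,st=None):
    p,T=pose(name,st); u=cv2.undistortPoints(np.array(px,float).reshape(-1,1,2),K(p),np.array(p['dist_coeffs'])).reshape(-1,2)
    d=np.c_[u,np.ones(len(u))]@T[:3,:3].T; o=T[:3,3]; return o+d*((z-o[2])/d[:,2])[:,None]
def proj(name,P,st=None):
    p,T=pose(name,st); Ti=np.linalg.inv(T); 
    return cv2.projectPoints(np.array(P,float).reshape(-1,1,3),cv2.Rodrigues(Ti[:3,:3])[0],Ti[:3,3],K(p),np.array(p['dist_coeffs']))[0].reshape(-1,2)
E
python3 - <<'E'
from h import *
print(get_state())
a=capture('top');b=capture('side')
cv2.imwrite('pics/top.png',a[:,:,::-1]);cv2.imwrite('pics/side.png',b[:,:,::-1])
for n in('top','side','wrist'): print(camera_params(n))
E
```

```text
pics
{'clock': 0.0, 'q': array([-1.32869882,  0.60009341, -0.00254261,  1.60009281,  0.00180885,
        0.94288094, -0.07977844]), 'dq': array([ 0.00048503,  0.000542  , -0.00072359, -0.0009718 , -0.00015019,
        0.00121812,  0.00133086]), 'effort': array([-4.88656333e-04, -7.65063357e+01,  1.49804525e+00, -2.52357531e+01,
       -5.22038480e-02,  1.65059214e-02,  1.43053903e-04]), 'tool_pos': array([227.16664614, 688.29319373, 403.89591385]), 'eef_rot': array([-3.14012719e+00,  1.43635794e-04,  2.82287994e+00]), 'force': array([0.38485201, 1.00396727, 1.32965628]), 'ft_torque': array([ 0.06385712,  0.0205158 , -0.02255128]), 'finger_force': 0.0, 'finger_gap': 93.20038834601034}
{'fov_y': 52.3783463045603, 'cx': 259.83732524000374, 'cy': 193.9153685171398, 'dist_coeffs': array([-0.04387767,  0.        ,  0.        ,  0.        ,  0.        ]), 'pose': array([[ 1.33502575e-01, -9.70783299e-01,  1.99391196e-01,
         2.07452902e+02],
       [-9.91039910e-01, -1.31607597e-01,  2.27889810e-02,
        -1.07356878e+02],
       [ 4.11823410e-03, -2.00647021e-01, -9.79654946e-01,
  
[... 454 characters left out ...]
03],
       [-3.60960287e-03, -7.35713292e-01, -6.77283488e-01,
         1.10034956e+03],
       [ 0.00000000e+00,  0.00000000e+00,  0.00000000e+00,
         1.00000000e+00]])}
{'fov_y': 62.89250836450239, 'cx': 255.07973134843766, 'cy': 191.99931599962258, 'dist_coeffs': array([-0.03137416,  0.        ,  0.        ,  0.        ,  0.        ]), 'hand_eye': array([[-1.22243240e-04, -9.66036586e-01, -2.58405299e-01,
         7.14174214e+01],
       [ 9.99999987e-01, -1.46001030e-04,  7.27504352e-05,
         7.35773229e-01],
       [-1.08007022e-04, -2.58405287e-01,  9.66036591e-01,
         2.02256160e+01],
       [ 0.00000000e+00,  0.00000000e+00,  0.00000000e+00,
         1.00000000e+00]])}
```

View pics/top.png

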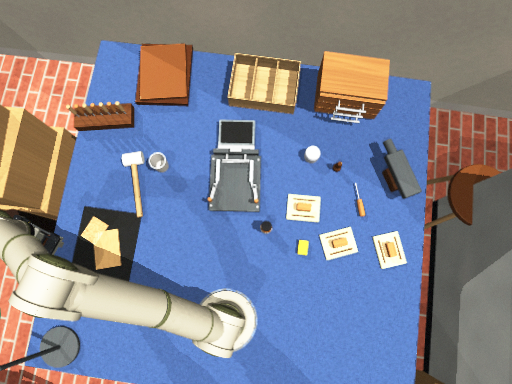

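View pics/side.png

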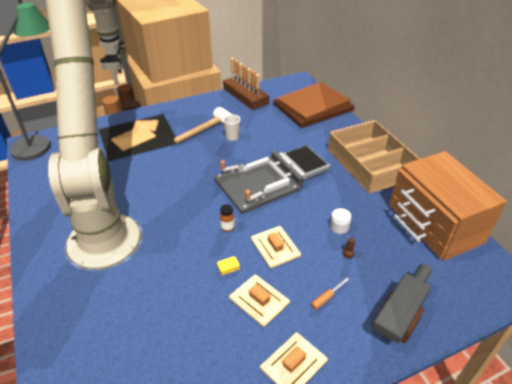

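The top view shows three boards, at (303,208), (339,243) and (390,250). The one at (303,208) has the largest y, so it is farthest left and is the one to take. The press is at (235,180), with its apron toward the robot, the dye jar at (266,227), and the wax at (302,247). I'll confirm in a crop and measure.

```bash
python3 - <<'E'
from h import *
a=cv2.imread('pics/top.png')
c=cv2.resize(a[110:265,195:355],None,fx=3.75,fy=3.75,interpolation=cv2.INTER_CUBIC); cv2.imwrite('pics/crop.png',c)
hsv=cv2.cvtColor(a,cv2.COLOR_BGR2HSV)
print('cands',rays('top',[(303,208),(339,243),(390,250)],42)[:,:2].round())
m=((hsv[...,1]<90)&(hsv[...,2]>170)).astype(np.uint8)  # cream board
for (n,mm,z,win) in [('board',m,10,(280,185,330,230)),('block',cv2.inRange(hsv,(5,110,120),(20,255,255)),42,(290,198,316,218)),('yb',cv2.inRange(hsv,(0,0,140),(40,200,255)),10,(280,185,330,230)),
  ('bed',cv2.inRange(hsv,(0,0,20),(180,110,130)),20,(200,140,270,220))]:
    x0,y0,x1,y1=win; k=np.zeros(a.shape[:2],np.uint8); k[y0:y1,x0:x1]=mm[y0:y1,x0:x1]
    cs,_=cv2.findContours(k,cv2.RETR_EXTERNAL,cv2.CHAIN_APPROX_NONE)
    if not cs: print(n,'none');continue
    q=max(cs,key=cv2.contourArea).reshape(-1,2); w=rays('top',q,z)[:,:2].astype(np.float32); r=cv2.minAreaRect(w); print(n,len(q),np.round(r[0],1),np.round(r[1],1),r[2],cv2.boundingRect(q))
E
```

```text
cands [[ 505. -260.]
 [ 378. -426.]
 [ 377. -642.]]
board 114 [ 513.2 -263.1] [117.4 146.2] 2.1639859676361084 (286, 193, 35, 30)
block 34 [ 500.4 -254.1] [57.9 26.7] 64.51518249511719 (296, 203, 14, 8)
yb 109 [ 513.1 -261.4] [112.4 140.2] 1.9139376878738403 (286, 194, 34, 28)
bed 630 [594.   51.8] [278.1 225.3] 5.658222675323486 (207, 149, 54, 63)
```

View pics/crop.png

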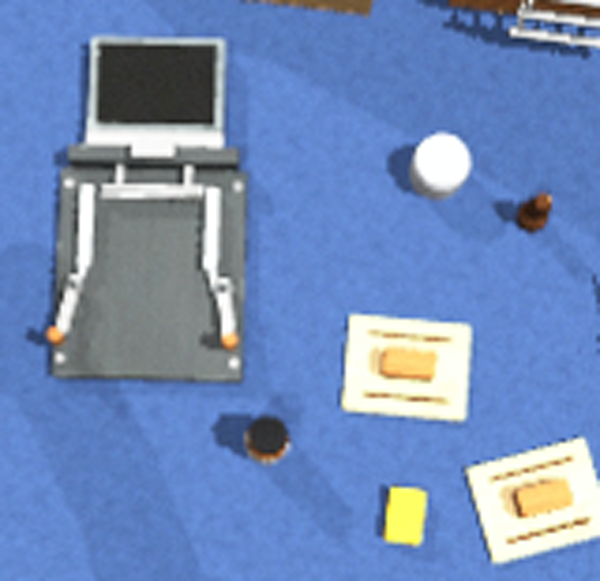

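Crop confirms the target board at crop (407,365), clear of the others, with its long edge across. The press front edge is at crop y 380, the knobs at (55,336) and (230,341), and the dye at (267,437). First I turn the tool, then move over the press for a wrist look.

```bash
python3 -m inch '[[[100,0,0,0,1],[100,0,0,0,1],[100,0,0,0,1],[100,0,0,0,1],[100,0,0,0,1],[100,0,0,0,1],[100,0,0,0,1],[100,0,0,0,1],[100,0,0,0,1],[100,0,0,0,1],[100,0,0,0,1],[100,0,0,0,1]]]'
python3 -m inch '[[[100,0,0,0,1],[100,0,0,0,1],[100,0,0,0,1],[100,0,0,0,0.2],[100,-0.14,0.07,0,0],[100,-0.14,0.07,0,0],[100,-0.14,0.07,0,0],[100,-0.14,0.07,0,0],[100,-0.14,0.07,0,0],[100,-0.14,0.07,0,0],[100,-0.14,0.07,0,0],[100,-0.14,0.07,0,0]]]'
```

```text
clock: 1.3
tool_pos: [227.1, 688.4, 404.2]
eef_rot: [-3.141, 0.001, 1.86]
force: [0.0, -0.5, -0.7]
finger_gap: 93.1
finger_force: 0.0
clock: 2.5
tool_pos: [407.8, 357.0, 404.8]
eef_rot: [3.141, -0.0, 1.609]
force: [0.7, 1.1, -0.5]
finger_gap: 92.9
finger_force: 0.0
```

```bash
python3 -m inch '[[[100,-0.14,0.07,0,0],[100,-0.14,0.07,0,0],[100,-0.14,0.07,0,0],[100,-0.14,0.07,0,0],[100,-0.14,0.07,0,0],[100,-0.14,0.07,0,0],[100,-0.14,0.07,0,0],[100,0,0,0,0],[100,0,0,0,0]]]'
python3 - <<'E'
from h import *
st=get_state(); print(st['tool_pos'],st['eef_rot']); a=capture('wrist')[:,:,::-1]; cv2.imwrite('pics/w1.png',a)
import json; json.dump({k:list(map(float,st[k])) for k in('tool_pos','eef_rot')},open('w1.json','w'))
cv2.imwrite('pics/w1v.png',cv2.resize(a,(800,600),interpolation=cv2.INTER_CUBIC))
E
```

```text
clock: 3.4
tool_pos: [564.9, 68.9, 404.6]
eef_rot: [-3.141, 0.0, 1.605]
force: [0.4, 0.7, -1.8]
finger_gap: 93.4
finger_force: 0.0
[564.92627664  68.92415167 404.56254646] [-3.14131193e+00  1.83562472e-04  1.60517642e+00]
```

View pics/w1v.png

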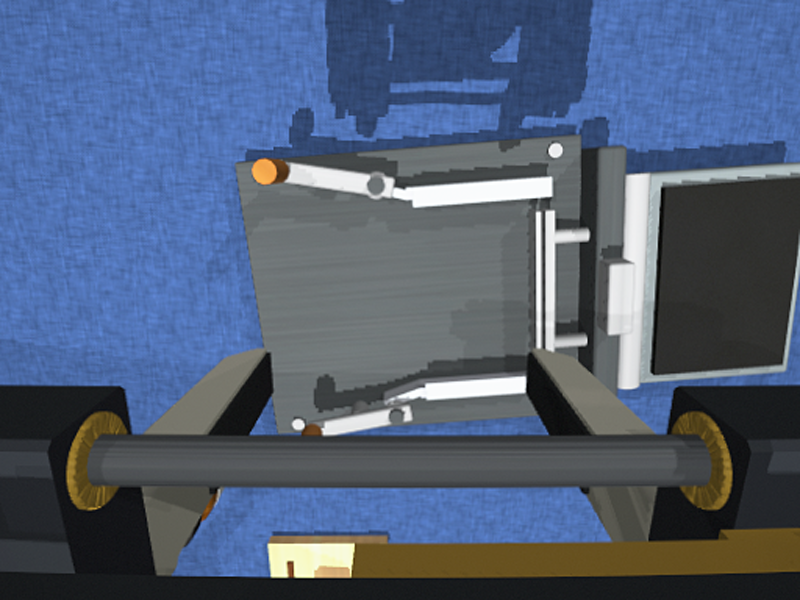

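The wrist view (scaled 1.5625x) shows the bed corners at (237,163), (278,432) and (580,135). Guide lips' inner edges run (415,207)-(553,197) and (425,380)-(527,376), the bar face is near x 537, the left knob top is (265,171), and the right lever runs toward (312,430). Now the press pose.

```bash
python3 - <<'E'
from h import *
import json
st=json.load(open('w1.json')); s=1.5625
def W(px,z): return rays('wrist',np.array(px)/s,z,st)[:,:2]
FL,FR,BL=W([(237,163),(278,432),(580,135)],20)
print('w corners',FL,FR,BL, np.linalg.norm(FL-FR),np.linalg.norm(BL-FL))
yaw1=np.arctan2(*(BL-FL)[::-1]); e=FL-FR; yaw2=np.arctan2(-e[0],e[1]); print('yaw',yaw1,yaw2)
t=rays('top',np.array([(52,380),(242,380)])/3.75+[195,110],20)[:,:2]; print('top FL FR',t)
yaw=(yaw1+yaw2)/2
c,s_=np.cos(yaw),np.sin(yaw); Rm=np.array([[c,-s_],[s_,c]])
O=(FL+FR)/2-Rm@[-160,0]; print('O',O,'yaw',yaw,'from FL/BL',FL-Rm@[-160,110])
L=lambda P:(P-O)@Rm
print('left lip',L(W([(415,207),(553,197)],41)),'right lip',L(W([(425,380),(527,376)],41)))
print('bar',L(W([(537,210),(537,350)],42)),L(W([(545,210),(545,350)],42)))
print('pivL',L(W([(377,184)],44)),'knobL',L(W([(265,171)],82)),'pivR',L(W([(398,414)],44)),'knobR',L(W([(312,432)],60)))
kt=rays('top',np.array([(55,336),(230,341)])/3.75+[195,110],82)[:,:2]; print('knobs top',L(kt))
E
```

```text
w corners [446.3844305  141.58269775] [469.64793136 -73.46158264] [690.68970588 169.31185372] 216.29894359289526 245.87389790162763
yaw 0.11301840410648627 0.1077609803874941
top FL FR [[440.27062805 138.59971183]
 [469.59978415 -77.62721798]]
O [617.04229977  51.68705827] yaw 0.11038969224699019 from FL/BL [617.52876858  49.87874176]
left lip [[-34.80246994  68.59580776]
 [ 60.49021437  68.34705992]] right lip [[-35.95785537 -60.92756091]
 [ 41.37201415 -63.66108981]]
bar [[ 49.11045163  60.37579063]
 [ 48.71628955 -42.80054152]] [[ 54.65158912  59.97180507]
 [ 54.68922462 -43.267817  ]]
pivL [[-59.47453412  86.11466216]] knobL [[-123.96261154   99.91207213]] pivR [[-58.42280459 -86.22411945]] knobR [[-122.34499872  -87.68652749]]
knobs top [[-126.21920882   96.7987919 ]
 [-127.12625595  -97.94008604]]
```

The press origin is about (617,51), yaw 0.11, with the guides about 2.5 mm left of centre. Next, over the board.

```bash
python3 -m inch '[[[100,-0.137,-0.026,0.03,0],[100,-0.137,-0.026,0.03,0],[100,-0.137,-0.026,0.03,0],[100,-0.137,-0.026,0.03,0],[100,-0.137,-0.026,0.03,0],[100,-0.137,-0.026,0.03,0],[100,-0.137,-0.026,0.03,0],[100,-0.137,-0.026,0.03,0],[100,0,0,0,0],[100,0,0,0,0]]]'
python3 - <<'E'
from h import *
st=get_state(); print(st['tool_pos'],st['eef_rot']); a=capture('wrist')[:,:,::-1]
cv2.imwrite('pics/w2v.png',cv2.resize(a,(800,600),interpolation=cv2.INTER_CUBIC))
hsv=cv2.cvtColor(np.ascontiguousarray(a),cv2.COLOR_BGR2HSV)
blk=cv2.inRange(hsv,(5,110,130),(20,255,255)); brd=255-cv2.inRange(hsv,(95,60,0),(130,255,255))
brd[240:]=0;blk[240:]=0
for n,m,z in(('board',brd,10),('blk',blk,42)):
    q=max(cv2.findContours(m,cv2.RETR_EXTERNAL,cv2.CHAIN_APPROX_NONE)[0],key=cv2.contourArea).reshape(-1,2)
    r=cv2.minAreaRect(rays('wrist',q,z,st)[:,:2].astype(np.float32)); print(n,r,cv2.boundingRect(q))
E
```

```text
clock: 4.45
tool_pos: [514.3, -259.9, 332.4]
eef_rot: [-3.141, -0.001, 1.607]
force: [-0.0, 0.8, 0.5]
finger_gap: 92.8
finger_force: 0.0
[ 514.27180105 -259.8517014   332.41936088] [-3.14096906e+00 -9.28239411e-04  1.60738502e+00]
board ((510.7740173339844, -255.49777221679688), (111.03099060058594, 127.35144805908203), 2.4203407764434814) (192, 113, 119, 127)
blk ((512.0285034179688, -253.37326049804688), (33.04420471191406, 75.83296203613281), 1.106792688369751) (234, 142, 39, 84)
```

View pics/w2v.png

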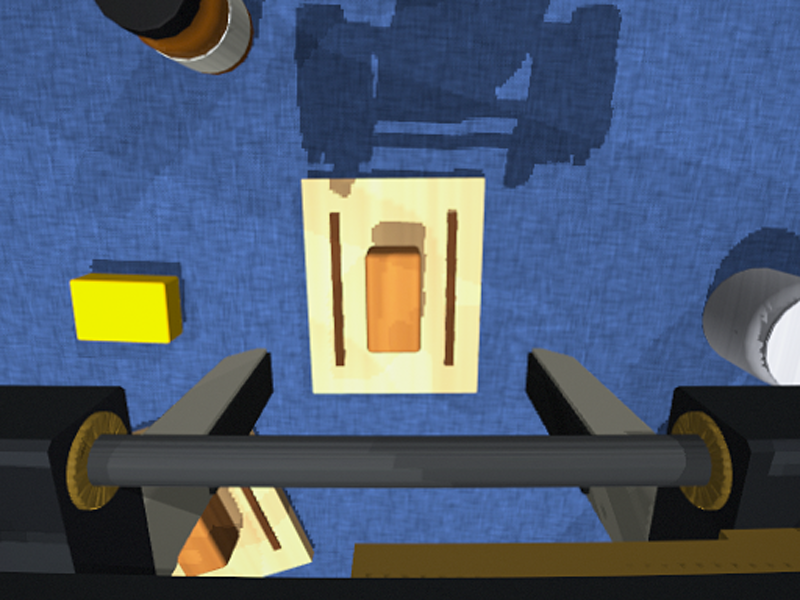

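The wrist view shows the board corners at (302,178), (484,178), (477,392) and (313,391), with the block top spanning (367,253)-(420,352).

```bash
python3 - <<'E'
from h import *
c=rays('wrist',np.array([(302,178),(484,178),(477,392),(313,391)])/1.5625,10)[:,:2]; print(c,c.mean(0),np.linalg.norm(np.diff(c,axis=0),axis=1))
d=c[1]-c[0]+c[2]-c[3];print(np.arctan2(d[1],d[0])); e=c[0]-c[3]+c[1]-c[2];print(np.arctan2(-e[0],e[1]))
b=rays('wrist',np.array([(367,253),(420,253),(420,352),(366,352)])/1.5625,42)[:,:2]; print(b,b.mean(0))
st=get_state(); t=(c.mean(0)+b.mean(0))/2-st['tool_pos'][:2]; y=st['eef_rot'][2]
print('tool dx,dy',t@[np.cos(y),np.sin(y)],t@[np.sin(y),-np.cos(y)])
E
```

```text
[[ 454.44539623 -193.63250931]
 [ 563.58836778 -189.47221398]
 [ 570.4468111  -329.11581176]
 [ 460.17848825 -332.6178396 ]] [ 512.16476584 -261.20959366] [109.22223353 139.81191883 110.32391954]
0.03490800503301003
0.04516032955618946
[[ 496.34697109 -232.24768859]
 [ 525.82146846 -231.12054679]
 [ 528.72586961 -289.71915616]
 [ 497.033574   -290.9361859 ]] [ 511.98197079 -261.00589436]
tool dx,dy -2.167277519723492 -2.695028797153381
```

```bash
python3 -m inch '[[[100,-0.005,-0.008,0.1,0],[100,0,0,0.1,0],[100,0,0,0.1,0],[100,0,0,0.07,0],[100,0,0,0.035,0],[100,0,0,0.03,0],[100,0,0,0,0],[0,0,0,0,0],[0,0,0,0,0],[0,0,0,0,0],[0,0,0,0,0],[0,0,0,0,0]]]' 40
python3 -m inch '[[[0,0,0,0,0],[0,0,0,0,0]]]'
```

```text
clock: 5.7
tool_pos: [511.9, -262.3, 202.6]
eef_rot: [3.141, 0.0, 1.607]
force: [0.4, -0.6, -0.5]
finger_gap: 57.6
finger_force: 0.0
clock: 5.9
tool_pos: [511.8, -262.2, 202.3]
eef_rot: [3.142, 0.0, 1.607]
force: [0.3, -0.0, -0.4]
finger_gap: 41.5
finger_force: 0.0
```

```bash
python3 -m inch '[[[0,0,0,0,0],[0,0,0,0,0],[0,0,0,0,0],[0,0,0,0,0]]]'
```

```text
clock: 6.3
tool_pos: [511.6, -262.2, 202.2]
eef_rot: [-3.141, -0.0, 1.607]
force: [-1.6, 0.5, 1.4]
finger_gap: 31.8
finger_force: 40.0
```

```bash
python3 -m inch '[[[0,0,0,-0.05,0],[0,0,0,-0.1,0],[0,0,0,-0.14,0],[0,0,0,-0.14,-0.93],[0,0.14,0.006,0,0],[0,0.14,0.006,0,0],[0,0.14,0.006,0,0],[0,0.14,0.006,0,0],[0,0.14,0.006,0,0],[0,0.14,0.006,0,0],[0,0.12,0.003,0,0],[0,0.045,0,0,0]]]'
python3 -m inch '[[[0,0,0,0,0],[0,0,0,0,0]]]'
python3 - <<'E'
from h import *
a=capture('wrist')[:,:,::-1]; st=get_state();print(st['tool_pos'],st['eef_rot'],st['force'],st['finger_gap'])
cv2.imwrite('pics/w3v.png',cv2.resize(a,(800,600),interpolation=cv2.INTER_CUBIC))
E
```

```text
clock: 7.5
tool_pos: [489.7, 42.5, 331.8]
eef_rot: [3.142, -0.002, 1.686]
force: [-0.8, -1.1, -3.8]
finger_gap: 31.9
finger_force: 40.0
clock: 7.7
tool_pos: [490.2, 38.2, 331.7]
eef_rot: [3.141, 0.0, 1.681]
force: [-0.1, -0.2, -3.5]
finger_gap: 31.8
finger_force: 40.0
[490.30632648  37.58039447 331.63196236] [3.14104331e+00 5.31334522e-04 1.67986259e+00] [-0.16416127 -0.57706646 -3.92974102] 31.933583326442353
```

View pics/w3v.png

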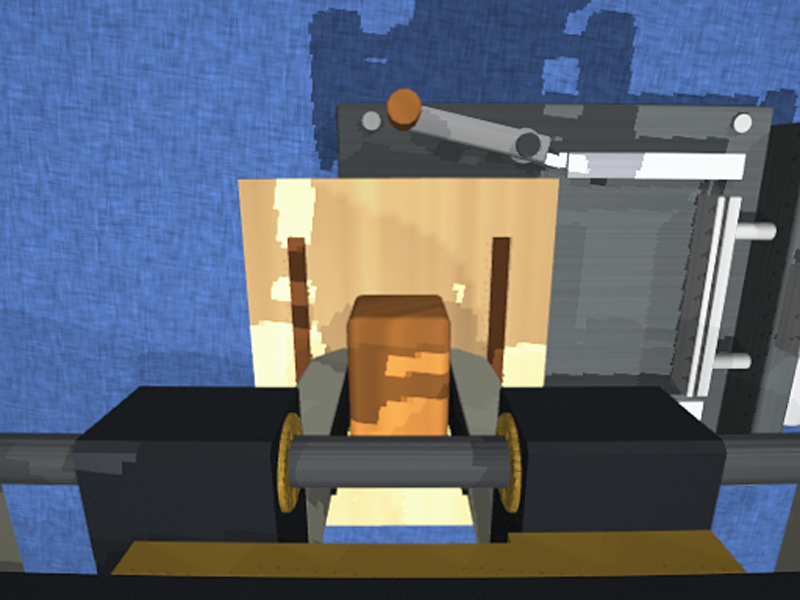

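The wrist view shows the board held level and square: the bed's left edge runs (338,105)-(770,107), the left lip's inner edge (568,180)-(745,179), and the board's left edge (238,179)-(558,178).

```bash
python3 - <<'E'
from h import *
st=get_state();y=st['eef_rot'][2];p=st['tool_pos'][:2]
A=np.array([[np.cos(y),np.sin(y)],[np.sin(y),-np.cos(y)]])
f=lambda px,z:((rays('wrist',np.array(px)/1.5625,z)[:,:2]-p)@A.T).round(1).tolist()
print('bed edge (tx,ty)',f([(340,105),(770,107)],20));print('lip',f([(568,180),(745,179)],41))
print('board',f([(238,179),(558,178)],139.4)); print('pivot',f([(529,144)],44)); print('bar',f([(720,197),(695,397)],42),'knobL',f([(404,104)],82)); print(st['tool_pos'])
E
```

```text
bed edge (tx,ty) [[106.8, -32.1], [107.6, 211.9]]
lip [[66.5, 91.8], [67.9, 189.3]]
board [[68.9, -54.4], [69.2, 55.0]]
pivot [[84.9, 68.7]]
bar [[58.1, 176.1], [-61.3, 181.0]] knobL [[99.8, 2.9]]
[490.30632648  37.58039447 331.63196236]
```

```bash
python3 -m inch '[[[0,0.005,0,0.08,0],[0,0,0,0.1,0],[0,0,0,0.08,0],[0,0,0,0.05,0],[0,0,0,0.025,0],[0,0,0,0.015,0],[0,0,0,0,0],[0,0,0,0,0]]]'
for i in 1 2 3; do echo; done
python3 -m inch '[[[0,0,0,0.003,0],[0,0,0,0.003,0],[0,0,0,0,0]]]'
python3 -m inch '[[[0,0,0,0.003,0],[0,0,0,0,0]]]'
```

```text
clock: 8.55
tool_pos: [490.3, 39.9, 226.8]
eef_rot: [3.141, 0.0, 1.681]
force: [0.0, 0.3, -4.4]
finger_gap: 32.1
finger_force: 40.0



clock: 8.85
tool_pos: [490.2, 40.4, 224.7]
eef_rot: [3.141, -0.0, 1.681]
force: [0.6, 0.5, -4.2]
finger_gap: 31.8
finger_force: 40.0
clock: 9.05
tool_pos: [490.1, 40.3, 223.5]
eef_rot: [3.141, 0.0, 1.681]
force: [-0.1, -0.5, -3.3]
finger_gap: 31.5
finger_force: 40.0
```

```bash
python3 -m inch '[[[0,0,0,0.003,0],[0,0,0,0,0]]]' | grep -E 'pos|^force'
python3 -m inch '[[[0,0,0,0.002,0],[0,0,0,0,0]]]'| grep -E 'pos|^force'
python3 -m inch '[[[0,0,0,0.002,0],[0,0,0,0,0]]]'| grep -E 'pos|^force'
```

```text
tool_pos: [490.1, 40.2, 222.5]
force: [-0.1, 0.8, -3.5]
tool_pos: [490.1, 40.2, 222.2]
force: [0.3, -0.8, 0.3]
tool_pos: [490.0, 40.2, 222.1]
force: [-1.0, -0.4, 11.5]
```

```bash
python3 -m inch '[[[0,0,0,-0.005,0],[0,0,0.015,0,0],[0,0,0.015,0,0],[0,0,0.015,0,0],[0,0,0.01,0,0],[0,0,0,0,0]]]' | grep -E 'pos|^force'
for i in 1; do :; done
python3 -m inch '[[[0,0,0.01,0,0],[0,0,0.01,0,0],[0,0,0,0,0]]]'| grep -E 'pos|^force'
python3 -m inch '[[[0,0,0.008,0,0],[0,0,0.008,0,0],[0,0,0,0,0]]]'| grep -E 'pos|^force'
python3 -m inch '[[[0,0,0.008,0,0],[0,0,0.008,0,0],[0,0,0,0,0]]]'| grep -E 'pos|^force'
```

```text
tool_pos: [507.0, 42.2, 222.8]
force: [-0.6, -0.7, -4.5]
tool_pos: [512.9, 42.8, 222.9]
force: [0.7, -0.1, -3.8]
tool_pos: [517.6, 43.3, 223.0]
force: [0.0, -0.2, -3.8]
tool_pos: [522.4, 43.9, 223.0]
force: [-0.2, 0.3, -3.0]
```

```bash
for i in 1; do :; done
python3 -m inch '[[[0,0,0.008,0,0],[0,0,0.008,0,0],[0,0,0,0,0]]]'| grep -E 'pos|^force'
python3 -m inch '[[[0,0,0.008,0,0],[0,0,0.008,0,0],[0,0,0,0,0]]]'| grep -E 'pos|^force'
python3 -m inch '[[[0,0,0.008,0,0],[0,0,0.008,0,0],[0,0,0.008,0,0],[0,0,0,0,0]]]'| grep -E 'pos|^force'
```

```text
tool_pos: [527.2, 44.4, 222.9]
force: [0.4, 0.5, -4.1]
tool_pos: [532.0, 44.9, 222.9]
force: [-0.8, -0.3, -4.0]
tool_pos: [539.1, 45.7, 222.9]
force: [0.6, 0.2, -3.5]
```

```bash

python3 -m inch '[[[0,0,0.01,0,0],[0,0,0.01,0,0],[0,0,0.01,0,0],[0,0,0,0,0]]]'| grep -E 'pos|^force'
python3 -m inch '[[[0,0,0.01,0,0],[0,0,0.01,0,0],[0,0,0.01,0,0],[0,0,0,0,0]]]'| grep -E 'pos|^force'
python3 -m inch '[[[0,0,0.01,0,0],[0,0,0.01,0,0],[0,0,0.01,0,0],[0,0,0,0,0]]]'| grep -E 'pos|^force'
python3 -m inch '[[[0,0,0.01,0,0],[0,0,0.01,0,0],[0,0,0.01,0,0],[0,0,0,0,0]]]'| grep -E 'pos|^force'
```

```text
tool_pos: [548.2, 46.7, 223.0]
force: [-0.5, 0.2, -3.9]
tool_pos: [557.1, 47.7, 223.0]
force: [0.2, 0.8, -3.9]
tool_pos: [566.0, 48.7, 223.0]
force: [-0.0, -0.7, -3.6]
tool_pos: [575.0, 49.7, 222.9]
force: [0.8, -0.5, -2.8]
```

```bash

python3 -m inch '[[[0,0,0.01,0,0],[0,0,0.01,0,0],[0,0,0.01,0,0],[0,0,0,0,0]]]'| grep -E 'pos|^force'
python3 -m inch '[[[0,0,0.01,0,0],[0,0,0.01,0,0],[0,0,0.01,0,0],[0,0,0,0,0]]]'| grep -E 'pos|^force'
python3 -m inch '[[[0,0,0.005,0,0],[0,0,0.005,0,0],[0,0,0.005,0,0],[0,0,0,0,0]]]'| grep -E 'pos|^force'
```

```text
tool_pos: [583.9, 50.7, 223.0]
force: [0.2, -0.6, -4.3]
tool_pos: [592.9, 51.7, 223.0]
force: [-0.1, -0.8, -3.6]
tool_pos: [597.0, 52.1, 222.9]
force: [0.0, 0.5, -3.1]
```

```bash
cat > ok.py <<'E'
from h import *
import sys
s=get_state(); f=s['force']; fp=f[0]*.994+f[1]*.11; print(s['tool_pos'].round(1),f.round(1),round(fp,1)); sys.exit(abs(fp)>3.2 or abs(f[1])>4)
E
python3 -m inch '[[[0,0,0.003,0,0],[0,0,0,0,0]]]' >/dev/null; python3 ok.py &&
python3 -m inch '[[[0,0,0.003,0,0],[0,0,0,0,0]]]' >/dev/null; python3 ok.py &&
python3 -m inch '[[[0,0,0.003,0,0],[0,0,0,0,0]]]' >/dev/null && python3 ok.py &&
python3 -m inch '[[[0,0,0.003,0,0],[0,0,0,0,0]]]' >/dev/null && python3 ok.py &&
python3 -m inch '[[[0,0,0.002,0,0],[0,0,0,0,0]]]' >/dev/null && python3 ok.py &&
python3 -m inch '[[[0,0,0.002,0,0],[0,0,0,0,0]]]' >/dev/null && python3 ok.py &&
python3 -m inch '[[[0,0,0.002,0,0],[0,0,0,0,0]]]' >/dev/null && python3 ok.py &&
python3 -m inch '[[[0,0,0.002,0,0],[0,0,0,0,0]]]' >/dev/null && python3 ok.py &&
python3 -m inch '[[[0,0,0.002,0,0],[0,0,0,0,0]]]' >/dev/null && python3 ok.py &&
python3 -m inch '[[[0,0,0.002,0,0],[0,0,0,0,0]]]' >/dev/null && python3 ok.py
```

```text
[597.8  52.2 222.9] [ 0.1 -0.4 -3.4] 0.1
[597.8  52.2 222.9] [ 0.1 -0.4 -3.4] 0.1False
False
```

```bash
sed -i 's/sys.exit(\(.*\))$/sys.exit(int(\1))/' ok.py
python3 -m inch '[[[0,0,0.003,0,0],[0,0,0,0,0]]]' >/dev/null && python3 ok.py &&
python3 -m inch '[[[0,0,0.003,0,0],[0,0,0,0,0]]]' >/dev/null && python3 ok.py &&
python3 -m inch '[[[0,0,0.003,0,0],[0,0,0,0,0]]]' >/dev/null && python3 ok.py &&
python3 -m inch '[[[0,0,0.003,0,0],[0,0,0,0,0]]]' >/dev/null && python3 ok.py &&
python3 -m inch '[[[0,0,0.003,0,0],[0,0,0,0,0]]]' >/dev/null && python3 ok.py &&
python3 -m inch '[[[0,0,0.002,0,0],[0,0,0,0,0]]]' >/dev/null && python3 ok.py &&
python3 -m inch '[[[0,0,0.002,0,0],[0,0,0,0,0]]]' >/dev/null && python3 ok.py &&
python3 -m inch '[[[0,0,0.002,0,0],[0,0,0,0,0]]]' >/dev/null && python3 ok.py &&
python3 -m inch '[[[0,0,0.002,0,0],[0,0,0,0,0]]]' >/dev/null && python3 ok.py &&
python3 -m inch '[[[0,0,0.002,0,0],[0,0,0,0,0]]]' >/dev/null && python3 ok.py &&
python3 -m inch '[[[0,0,0.002,0,0],[0,0,0,0,0]]]' >/dev/null && python3 ok.py
```

```text
[598.7  52.3 223. ] [-0.  -0.1 -2.4] -0.0
[599.7  52.4 223. ] [ 0.3  0.1 -3.1] 0.3
[600.6  52.5 223. ] [ 0.5 -0.  -4.4] 0.5
[601.4  52.6 222.9] [ 0.2  0.4 -4.3] 0.2
[602.3  52.7 222.9] [ 0.3 -0.1 -3.9] 0.3
[602.9  52.7 222.9] [-0.3  0.2 -3.4] -0.3
[603.5  52.8 223. ] [-0.6  0.3 -3.9] -0.5
[604.1  52.9 223. ] [ 0.1 -0.2 -3.2] 0.0
[604.7  52.9 222.9] [-0.4  0.  -4.2] -0.4
[605.3  53.  223. ] [-0.1 -0.6 -3.6] -0.2
[605.9  53.1 223. ] [-0.5 -0.1 -2.3] -0.5
```

```bash
python3 -m inch '[[[0,0,0.002,0,0],[0,0,0,0,0]]]' >/dev/null && python3 ok.py &&
python3 -m inch '[[[0,0,0.002,0,0],[0,0,0,0,0]]]' >/dev/null && python3 ok.py &&
python3 -m inch '[[[0,0,0.002,0,0],[0,0,0,0,0]]]' >/dev/null && python3 ok.py &&
python3 -m inch '[[[0,0,0.002,0,0],[0,0,0,0,0]]]' >/dev/null && python3 ok.py &&
python3 -m inch '[[[0,0,0.002,0,0],[0,0,0,0,0]]]' >/dev/null && python3 ok.py &&
python3 -m inch '[[[0,0,0.002,0,0],[0,0,0,0,0]]]' >/dev/null && python3 ok.py &&
python3 -m inch '[[[0,0,0.002,0,0],[0,0,0,0,0]]]' >/dev/null && python3 ok.py &&
python3 -m inch '[[[0,0,0.002,0,0],[0,0,0,0,0]]]' >/dev/null && python3 ok.py &&
python3 -m inch '[[[0,0,0.002,0,0],[0,0,0,0,0]]]' >/dev/null && python3 ok.py &&
python3 -m inch '[[[0,0,0.002,0,0],[0,0,0,0,0]]]' >/dev/null && python3 ok.py &&
python3 -m inch '[[[0,0,0.002,0,0],[0,0,0,0,0]]]' >/dev/null && python3 ok.py &&
python3 -m inch '[[[0,0,0.002,0,0],[0,0,0,0,0]]]' >/dev/null && python3 ok.py
```

```text
[606.5  53.2 222.9] [ 0.5 -0.1 -2.9] 0.5
[607.   53.2 222.9] [ 0.7 -0.2 -2.9] 0.6
[607.7  53.3 222.9] [-0.9 -0.9 -3.3] -1.0
[608.3  53.4 223. ] [ 0.6 -0.3 -4. ] 0.5
[608.9  53.4 222.9] [ 0.7  0.4 -3.3] 0.7
[609.4  53.5 222.9] [ 0.  -0.4 -3.5] -0.0
[609.7  53.5 222.9] [-1.2 -0.1 -3. ] -1.2
[610.   53.5 222.8] [-3.9 -0.3 -2. ] -4.0
```

```bash
python3 -m inch '[[[0,0,0.001,0,0],[0,0,0,0,0]]]' >/dev/null; python3 ok.py
python3 -m inch '[[[0,0,0.001,0,0],[0,0,0,0,0],[0,0,0,0,0],[0,0,0,0,0]]]'; python3 ok.py
```

```text
[610.2  53.5 222.8] [-5.6  0.4 -1.4] -5.5
clock: 19.55
tool_pos: [610.3, 53.6, 222.7]
eef_rot: [-3.139, -0.0, 1.681]
force: [-5.3, -0.3, -1.3]
finger_gap: 31.7
finger_force: 40.0
[610.3  53.6 222.7] [-5.3 -0.3 -1.3] -5.3
```

Bar felt: contact starts at tool x = 609.6 and the force holds at 5 N with both levers open. Now I set the board down, release, rise and look at the levers.

```bash
python3 -m inch '[[[0,0,0,0.002,0],[80,0,0,0,0],[80,0,0,0,0],[80,0,0,0,0],[80,0,0,0,0],[80,0,0,0,0]]]'
python3 -m inch '[[[80,0,0,-0.03,0],[80,0,0,-0.1,0],[80,0,0,-0.15,0],[80,0,0,-0.15,0],[80,0,0,-0.14,0],[80,-0.04,-0.12,0,0],[80,-0.04,-0.12,0,0],[80,-0.04,-0.12,0,0],[80,0,0,0,0],[80,0,0,0,0]]]'
python3 - <<'E'
from h import *
import json
st=get_state(); print(st['tool_pos'],st['eef_rot']); a=capture('wrist')[:,:,::-1]
json.dump({k:list(map(float,st[k])) for k in('tool_pos','eef_rot')},open('w4.json','w'))
cv2.imwrite('pics/w4v.png',cv2.resize(a,(800,600),interpolation=cv2.INTER_CUBIC))
E
```

```text
clock: 20.15
tool_pos: [611.4, 53.7, 222.5]
eef_rot: [3.141, 0.0, 1.681]
force: [0.4, 0.0, 0.9]
finger_gap: 67.5
finger_force: 0.0
clock: 21.15
tool_pos: [507.6, 5.7, 394.3]
eef_rot: [3.14, -0.001, 1.68]
force: [0.2, 0.6, -0.6]
finger_gap: 74.1
finger_force: 0.0
[507.60957321   5.73449494 394.33506435] [ 3.13990453e+00 -5.15911953e-04  1.68049785e+00]
```

View pics/w4v.png

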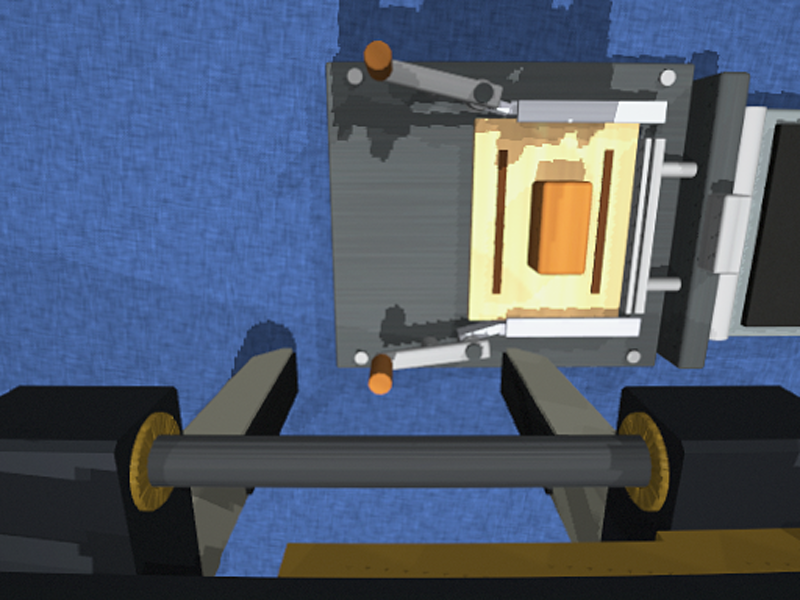

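The wrist view shows the board seated between the guides against the bar. Knob tops are at (378,54) and (380,384), pivots at (486,92) and (476,350), and both levers are open.

```bash
python3 - <<'E'
from h import *
import json
st=json.load(open('w4.json')); f=lambda p,z: rays('wrist',np.array([p])/1.5625,z,st)[0,:2]
kL,kR=f((378,54),82),f((380,384),82); pL,pR=f((486,92),45),f((476,350),45)
FL,FR=f((328,63),20),f((337,367),20)
print(kL,kR,pL,pR,np.linalg.norm(kL-pL),np.linalg.norm(kR-pR),np.linalg.norm(pL-pR)); e=pL-pR; yaw=np.arctan2(-e[0],e[1]); print(yaw)
yaw=.11;c,s=np.cos(yaw),np.sin(yaw);Rm=np.array([[c,-s],[s,c]])
print('O from pivots',(pL+pR)/2-Rm@[-58,0],'corners',(FL+FR)/2-Rm@[-160,0])
O=np.array([617,50.2]); L=lambda P:((P-O)@Rm).round(1)
kl,kr=L(kL),L(kR); print(kl,kr,L(pL),L(pR))
print('angles',-np.arctan2(kl[1]-86,-(kl[0]+58)),np.arctan2(kr[1]+86,-(kr[0]+58)))
print('tool press now',L(np.array(st['tool_pos'][:2])))
E
```

```text
[482.70883568 137.37999337] [503.36047823 -57.11447363] [550.07747634 130.5678285 ] [569.36026484 -40.4924103 ] 67.71218010601666 68.06074361997285 172.1436354666116
0.11225127806649504
O from pivots [617.36832427  51.40485055] corners [616.98155345  50.53094397]
[-123.9  101.4] [-124.7  -94.2] [-57.7  87.2] [-57.3 -84.9]
angles -0.22956769688678752 -0.12232472786421092
tool press now [-113.6  -32.2]
```

```bash
python3 -m inch '[[[80,0.11,-0.007,0,0],[80,0.11,-0.007,0,0],[80,0.11,-0.007,0,0],[80,0.115,-0.007,0,0],[80,0,0,0.12,0],[80,0,0,0.14,0],[80,0,0,0.14,0],[80,0,0,0.08,0],[80,0,0,0,0],[80,0,0,0,0]]]' 50
python3 - <<'E'
from h import *
s=get_state();P=s['tool_pos'][:2]-[617.2,51];c,n=np.cos(.11),np.sin(.11);print('press',P@[c,n],P@[-n,c])
for th in (np.linspace(-.22,1.57,13),np.linspace(-.14,1.57,13)):
    print(np.round(np.diff(86-66*np.sin(th))/300,3),np.round(np.diff(-66*np.cos(th))/300,3))
E
```

```text
clock: 22.2
tool_pos: [485.5, 138.1, 249.2]
eef_rot: [-3.141, 0.0, 1.681]
force: [0.1, -0.7, 0.4]
finger_gap: 74.4
finger_force: 0.0
press -121.30311906634276 101.03620334619103
[-0.032 -0.033 -0.032 -0.031 -0.03  -0.027 -0.024 -0.02  -0.016 -0.012
 -0.007 -0.002] [-0.005  0.     0.005  0.01   0.014  0.019  0.022  0.026  0.028  0.031
  0.032  0.033]
[-0.031 -0.031 -0.031 -0.029 -0.027 -0.025 -0.022 -0.019 -0.015 -0.011
 -0.007 -0.002] [-0.002  0.002  0.007  0.011  0.015  0.019  0.022  0.025  0.027  0.029
  0.031  0.031]
```

Positioned around the left knob; now pinch it.

```bash
python3 -m inch '[[[0,0,0,0,0],[0,0,0,0,0],[0,0,0,0,0],[0,0,0,0,0],[0,0,0,0,0],[0,0,0,0,0],[0,0,0,0,0],[0,0,0,0,0],[0,0,0,0,0],[0,0,0,0,0]]]' 50
```

```text
clock: 23.2
tool_pos: [482.7, 137.5, 249.1]
eef_rot: [-3.136, -0.0, 1.682]
force: [-7.2, 0.2, 7.1]
finger_gap: 14.8
finger_force: 50.0
```

```bash
python3 -m inch '[[[0,-0.032,-0.012,0,0],[0,-0.033,0,0,0],[0,-0.032,0.005,0,0],[0,-0.031,0.01,0,0],[0,-0.030,0.014,0,0],[0,-0.027,0.019,0,0],[0,0,0,0,0]]]'; python3 ok.py
```

```text
clock: 23.9
tool_pos: [498.1, 83.4, 249.0]
eef_rot: [-3.131, -0.001, 1.683]
force: [-13.1, 0.4, 13.8]
finger_gap: 15.1
finger_force: 50.0
[498.1  83.4 249. ] [-13.1   0.4  13.8] -13.0
```

```bash
python3 -m inch '[[[0,-0.03,0.008,0,0],[0,-0.020,0.024,0,0],[0,-0.018,0.026,0,0],[0,0,0,0,0]]]'; python3 ok.py
python3 - <<'E'
from h import *
s=get_state();P=s['tool_pos'][:2]-[617.2,51];c,n=np.cos(.11),np.sin(.11);print('press',P@[c,n],P@[-n,c])
E
```

```text
clock: 24.3
tool_pos: [517.9, 64.0, 248.9]
eef_rot: [-3.132, -0.0, 1.681]
force: [-11.6, -3.9, 13.1]
finger_gap: 14.3
finger_force: 50.3
[517.9  64.  248.9] [-11.6  -3.9  13.1] -11.9
press -97.29342181577141 23.821495409988437
```

```bash
python3 - <<'E'
from h import *
a=capture('wrist')[:,:,::-1]
cv2.imwrite('pics/w5v.png',cv2.resize(a,(800,600),interpolation=cv2.INTER_CUBIC))
E
```

```text
(no output)
```

View pics/w5v.png

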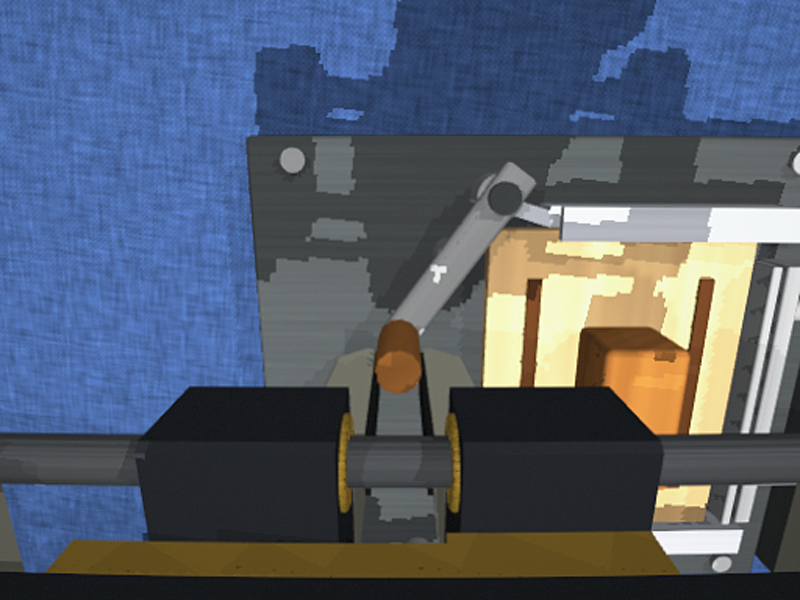

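The wrist view shows the lever around 1.0 rad, the knob top at (399,370), pivot at (506,197), and the knob off-centre between the pads. I'll measure it and regrip.

```bash
python3 - <<'E'
from h import *
s=get_state();y=s['eef_rot'][2];p=s['tool_pos'][:2];A=np.array([[np.cos(y),np.sin(y)],[np.sin(y),-np.cos(y)]])
k=rays('wrist',np.array([(399,371),(506,197)])/1.5625,82)[0,:2];v=rays('wrist',np.array([(506,197)])/1.5625,45)[0,:2]
print('knob in tool',A@(k-p),'piv',A@(v-p),'radius',np.linalg.norm(k-v)); d=A@(k-v); print('theta',np.arctan2(-d[0],-d[1]),k,v)
E
python3 -m inch '[[[40,0,0,0,0],[40,0,0,0,0],[40,0,0,0,0],[40,0,0,0,0]]]'; python3 ok.py
```

```text
knob in tool [ 9.19358452 -1.09185687] piv [62.22224411 37.88212305] radius 65.81040836164209
theta 0.936990064627371 [515.68675763  73.01692083] [548.59428369 130.00906571]
clock: 24.75
tool_pos: [521.5, 65.6, 249.4]
eef_rot: [3.141, -0.0, 1.681]
force: [0.8, 0.2, 0.2]
finger_gap: 36.4
finger_force: 0.0
[521.5  65.6 249.4] [0.8 0.2 0.2] 0.8
```

```bash
python3 -m inch '[[[40,0.037,-0.017,0,0],[40,0,0,0,0],[0,0,0,0,0],[0,0,0,0,0],[0,0,0,0,0],[0,0,0,0,0],[0,-0.015,0.02,0,0],[0,-0.012,0.025,0,0],[0,-0.008,0.026,0,0],[0,0,0,0,0]]]' 60
python3 - <<'E'
from h import *
s=get_state();P=s['tool_pos'][:2]-[617.2,51];c,n=np.cos(.11),np.sin(.11);print('press',P@[c,n],P@[-n,c])
E
```

```text
clock: 25.75
tool_pos: [534.7, 67.0, 249.1]
eef_rot: [-3.133, -0.0, 1.682]
force: [-10.7, -1.8, 11.0]
finger_gap: 14.7
finger_force: 60.0
press -80.26156154701347 24.980824948080844
```

```bash
python3 -m inch '[[[40,0,0,0,0],[40,0,0,0,0],[40,0,0,0,0],[40,0,0,0,0],[40,0,0,-0.14,0],[40,-0.13,-0.05,0,0],[40,-0.13,-0.05,0,0],[60,-0.13,-0.04,0,0],[60,0,0,0,0],[60,0,0,0,0]]]' 60
python3 - <<'E'
from h import *
s=get_state();P=s['tool_pos'][:2]-[617.2,51];c,n=np.cos(.11),np.sin(.11);print('press',P@[c,n],P@[-n,c])
E
```

```text
clock: 26.75
tool_pos: [508.4, -54.0, 291.5]
eef_rot: [3.141, 0.0, 1.679]
force: [0.4, 0.3, -1.1]
finger_gap: 54.0
finger_force: 0.0
press -119.67932952966116 -92.46419383278094
```

```bash
python3 -m inch '[[[60,-0.022,-0.015,0,0],[60,0,0,0.07,0],[60,0,0,0.07,0],[60,0,0,0,0],[0,0,0,0,0],[0,0,0,0,0],[0,0,0,0,0],[0,0,0,0,0],[0,0,0,0,0],[0,0,0,0,0],[0,0,0,0,0]]]' 60
python3 ok.py
python3 -m inch '[[[0,0.031,-0.002,0,0],[0,0.031,0.002,0,0],[0,0.031,0.007,0,0],[0,0.029,0.010,0,0],[0,0.027,0.014,0,0],[0,0.025,0.017,0,0],[0,0,0,0,0]]]' 60
python3 - <<'E'
from h import *
s=get_state();P=s['tool_pos'][:2]-[617.2,51];c,n=np.cos(.11),np.sin(.11);print('press',P@[c,n],P@[-n,c])
a=capture('wrist')[:,:,::-1]
cv2.imwrite('pics/w6v.png',cv2.resize(a,(800,600),interpolation=cv2.INTER_CUBIC))
E
```

```text
clock: 27.85
tool_pos: [503.3, -60.4, 249.5]
eef_rot: [-3.139, -0.001, 1.681]
force: [-4.8, -0.1, 6.3]
finger_gap: 14.4
finger_force: 60.0
[503.3 -60.4 249.5] [-4.8 -0.1  6.3] -4.8
clock: 28.55
tool_pos: [509.9, -7.6, 249.3]
eef_rot: [-3.133, -0.001, 1.679]
force: [-11.2, -2.7, 12.4]
finger_gap: 14.8
finger_force: 59.9
press -113.11464374990526 -46.462545982305535
```

View pics/w6v.png

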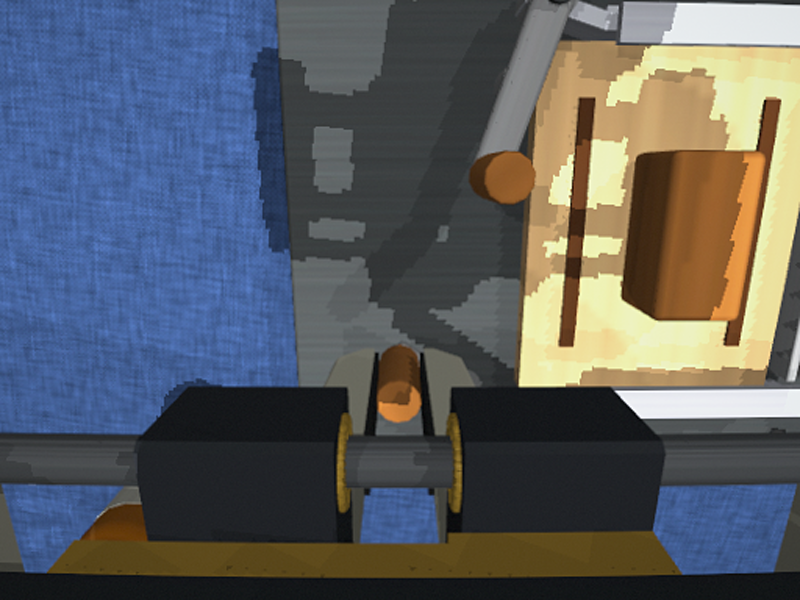

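The wrist view shows the right knob top at (399,400), lagging in the pads again, and the left lever about 1.2 rad at (502,178). I'll regrip with a bias.

```bash
python3 - <<'E'
from h import *
O=np.array([617.2,51]);c,n=np.cos(.11),np.sin(.11);Rm=np.array([[c,-n],[n,c]]);L=lambda P:((P-O)@Rm)
s=get_state();t=L(s['tool_pos'][:2]);kr,kl=[L(rays('wrist',np.array([q])/1.5625,82)[0,:2]) for q in((399,401),(502,178))]
print('tool',t,'kr',kr,kr-t,'kl',kl); print('thR',np.arctan2(kr[1]+86,-kr[0]-58),'thL',np.arctan2(86-kl[1],-kl[0]-58))
E
python3 -m inch '[[[40,0,0,0,0],[40,0,0,0,0],[40,0,0,0,0],[40,0,0,0,0]]]'
python3 - <<'E'
from h import *
O=np.array([617.2,51]);c,n=np.cos(.11),np.sin(.11);Rm=np.array([[c,-n],[n,c]]);print((get_state()['tool_pos'][:2]-O)@Rm)
E
```

```text
tool [-113.15228743  -46.46922933] kr [-114.04558475  -47.89665768] [-0.89329732 -1.42742834] kl [-83.89571128  23.24750835]
thR 0.5970832504000305 thL 1.179420371215665
clock: 29.0
tool_pos: [513.5, -6.6, 249.4]
eef_rot: [3.141, -0.0, 1.681]
force: [-1.1, -0.4, 0.1]
finger_gap: 36.8
finger_force: 0.0
[-109.37224009  -45.82939422]
```

```bash
python3 -m inch '[[[40,-0.022,-0.014,0,0],[40,0,0,0,0],[0,0,0,0,0],[0,0,0,0,0],[0,0,0,0,0],[0,0,0,0,0],[0,0.022,0.015,0,0],[0,0.020,0.018,0,0],[0,0.017,0.02,0,0],[0,0.014,0.022,0,0],[0,0.011,0.024,0,0],[0,0,0,0,0]]]' 60
python3 - <<'E'
from h import *
O=np.array([617.2,51]);c,n=np.cos(.11),np.sin(.11);Rm=np.array([[c,-n],[n,c]]);print((get_state()['tool_pos'][:2]-O)@Rm)
E
```

```text
clock: 30.2
tool_pos: [533.8, 14.6, 248.9]
eef_rot: [-3.133, -0.001, 1.68]
force: [-10.0, -0.5, 8.9]
finger_gap: 14.6
finger_force: 59.9
[-86.93798119 -27.038951  ]
```

```bash
cat > p.py <<'E'
from h import *
s=get_state();O=np.array([617.2,51]);c,n=np.cos(.11),np.sin(.11);Rm=np.array([[c,-n],[n,c]]);print(((s['tool_pos'][:2]-O)@Rm).round(1),s['force'].round(1),s['finger_gap'].round(1),s['clock'])
E
python3 -m inch '[[[0,0.01,0.02,0,0],[0,0.008,0.02,0,0],[0,0,0,0,0]]]' >/dev/null;python3 p.py
python3 -m inch '[[[0,0.004,0.02,0,0],[0,0.002,0.02,0,0],[0,0,0,0,0]]]' >/dev/null; python3 p.py
python3 -m inch '[[[0,0,0.01,0,0],[0,0,0.01,0,0],[0,0,0,0,0]]]' >/dev/null; python3 p.py
```

```text
Traceback (most recent call last):
  File "p.py", line 2, in <module>
    s=get_state();O=np.array([617.2,51]);c,n=np.cos(.11),np.sin(.11);Rm=np.array([[c,-n],[n,c]]);print(((s['tool_pos'][:2]-O)@Rm).round(1),s['force'].round(1),s['finger_gap'].round(1),s['clock'])
                                                                                                                                                               ^^^^^^^^^^^^^^^^^^^^^
AttributeError: 'float' object has no attribute 'round'
Traceback (most recent call last):
  File "p.py", line 2, in <module>
    s=get_state();O=np.array([617.2,51]);c,n=np.cos(.11),np.sin(.11);Rm=np.array([[c,-n],[n,c]]);print(((s['tool_pos'][:2]-O)@Rm).round(1),s['force'].round(1),s['finger_gap'].round(1),s['clock'])
                                                                                                                                                               ^^^^^^^^^^^^^^^^^^^^^
AttributeError: 'float' object has no attribute 'round'
Traceback (most recent call last):
  File "p.py", line 2, in <module>
    s=get_state();O=np.array([617.2,51]);c,n=np.cos(.11),np.sin(.11);Rm=np.array([[c,-n],[n,c]]);print(((s['tool_pos'][:2]-O)@Rm).round(1),s['force'].round(1),s['finger_gap'].round(1),s['clock'])
                                                                                                                                                               ^^^^^^^^^^^^^^^^^^^^^
AttributeError: 'float' object has no attribute 'round'
```

```bash
sed -i "s/s\['finger_gap'\].round(1)/round(s['finger_gap'],1)/" p.py; python3 p.py
python3 -m inch '[[[0,0,0.007,0,0],[0,0,0,0,0]]]' >/dev/null; python3 p.py
```

```text
[-61.1 -18.6] [-26.7   3.7  23.5] 14.7 31.1
[-59.  -18.4] [-26.2   4.2  24.7] 14.6 31.3
```

```bash
python3 -m inch '[[[0,0,0.007,0,0],[0,0,0,0,0]]]' >/dev/null; python3 p.py
python3 -m inch '[[[0,0,0.007,0,0],[0,0,0,0,0]]]' >/dev/null; python3 p.py
python3 -m inch '[[[0,0,0.007,0,0],[0,0,0,0,0]]]' >/dev/null; python3 p.py
```

```text
[-57.  -18.1] [-26.7   5.2  24.4] 14.3 31.5
[-56.2 -18.2] [-33.    3.7  30.6] 14.3 31.7
[-55.5 -18.3] [-37.2   4.9  35.1] 14.6 31.9
```

```bash
python3 -m inch '[[[40,0,0,0,0],[40,0,0,0,0],[40,0,0,0,0],[40,0,0,-0.07,0],[40,0,0,-0.07,0],[40,0.07,-0.05,0,0],[40,0.07,-0.05,0,0],[40,0,0,0,0],[40,0,0,0,0]]]' >/dev/null; python3 p.py
```

```text
[-75.8  22.5] [-0.  -1.5  0.1] 37.1 32.8
```

```bash
python3 -m inch '[[[40,0.013,-0.024,0,0],[40,0,0,0.05,0],[40,0,0,0.05,0],[40,0,0,0.04,0],[40,0,0,0,0],[0,0,0,0,0],[0,0,0,0,0],[0,0,0,0,0],[0,0,0,0,0],[0,0,0,0,0]]]' 60 ; python3 p.py
python3 -m inch '[[[0,-0.008,0.02,0,0],[0,-0.005,0.02,0,0],[0,-0.002,0.02,0,0],[0,0,0,0,0]]]' >/dev/null; python3 p.py
python3 -m inch '[[[0,0,0.015,0,0],[0,0,0.015,0,0],[0,0,0,0,0]]]' >/dev/null; python3 p.py
```

```text
clock: 33.8
tool_pos: [532.4, 67.6, 249.9]
eef_rot: [3.139, 0.0, 1.681]
force: [2.2, 0.1, 1.4]
finger_gap: 14.5
finger_force: 60.0
[-82.5  25.8] [2.2 0.1 1.4] 14.5 33.8
[-67.7  21.3] [-10.8  -0.2  15.3] 14.3 34.2
[-60.4  20.4] [-16.7  -4.9  20.7] 14.6 34.5
```

```bash
python3 -m inch '[[[0,0,0.01,0,0],[0,0,0,0,0]]]' >/dev/null; python3 p.py
python3 -m inch '[[[0,0,0.01,0,0],[0,0,0,0,0]]]' >/dev/null; python3 p.py
python3 -m inch '[[[0,0,0.01,0,0],[0,0,0,0,0]]]' >/dev/null; python3 p.py
python3 -m inch '[[[0,0,0.007,0,0],[0,0,0,0,0]]]' >/dev/null; python3 p.py
```

```text
[-58.6  20. ] [-20.4  -6.4  24.8] 14.9 34.7
[-57.1  19.9] [-26.1  -7.   29.5] 14.5 34.9
[-56.   19.8] [-34.1  -7.6  36.7] 15.0 35.1
[-55.3  19.5] [-38.3  -8.8  41.5] 14.6 35.3
```

```bash
python3 -m inch '[[[40,0,0,0,0],[40,0,0,0,0],[40,0,0,0,0],[40,0,0,-0.1,0],[40,0,0,-0.16,0],[40,0,0,-0.16,0],[40,-0.09,-0.13,-0.05,0],[40,-0.09,-0.13,0,0],[40,0,0,0,0],[40,0,0,0,0]]]' >/dev/null; python3 p.py
python3 - <<'E'
from h import *
import json
st=get_state();json.dump({k:list(map(float,st[k])) for k in('tool_pos','eef_rot')},open('w7.json','w'))
a=capture('wrist')[:,:,::-1]
cv2.imwrite('pics/w7v.png',cv2.resize(a,(800,600),interpolation=cv2.INTER_CUBIC))
E
```

```text
[-123.8  -33.2] [0.6 0.6 0.2] 37.3 36.3
```

View pics/w7v.png

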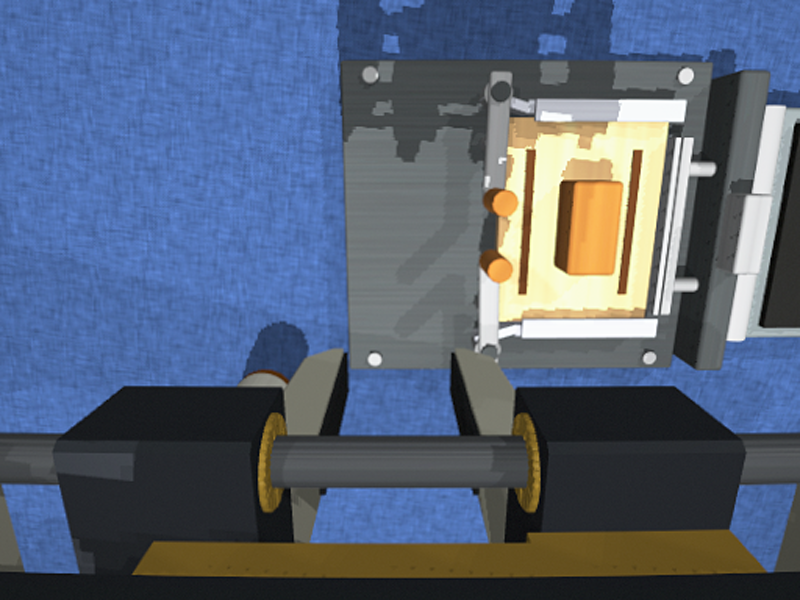

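The last view shows both levers across the board's trailing edge, with knob tops at (506,203) and (500,269) and pivots at (500,91) and (488,351). Checking the angles by calculation.

```bash
python3 - <<'E'
from h import *
import json
st=json.load(open('w7.json')); O=np.array([617.2,51]);c,n=np.cos(.11),np.sin(.11);Rm=np.array([[c,-n],[n,c]])
f=lambda p,z:(rays('wrist',np.array([p])/1.5625,z,st)[0,:2]-O)@Rm
kl,kr,pl,pr=f((506,203),82),f((500,269),82),f((500,91),45),f((488,351),45)
print(kl,kr,pl,pr,'thL',np.arctan2(pl[1]-kl[1],pl[0]-kl[0]),'thR',np.arctan2(kr[1]-pr[1],pr[0]-kr[0]))
b=[f(p,62) for p in((563,182),(621,183),(616,274),(569,274))]; print('block',np.mean(b,0))
e=f((508,120),30),f((498,318),30),f((669,123),30),f((657,318),30);print('edges',e)
E
```

```text
[-61.0067675   20.06598362] [-62.52627261 -18.91113865] [-60.24960428  86.27481784] [-60.14159114 -85.36818982] thL 1.5593608404826087 thR 1.5349286690126585
block [-1.14612166  2.58014607]
edges (array([-51.22435931,  70.56229698]), array([-51.13730175, -65.56988207]), array([56.34790965, 69.48853234]), array([ 65.87199145, -65.81627975]))
```

```bash
python3 -c "
from workcell import finish_job; print(finish_job())"
```

```text
the job is handed in; nothing more can be done
None
```

The job is handed in: the board was slid in until it bore on the stop bar at about 5 N with both levers open. Both levers were then swung to their stops (measured about 1.56 and 1.53 rad) and released at about 36 s, with no bystander moved that I could see; the judge's verdict was not shown.

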